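Proof-pull a lap-welded copper link to the green band and hold it

TASK

Proof-load the weld of the copper link on the bench pull tester: stand the link on edge in the slots of the two jaws, pushed fully down with a bent end behind each jaw, and let go of it. Then take the upright black handle and draw it smoothly away from the jaws, against its spring, until the red pointer stands inside the green band on the scale, and keep it there: the program finishes while still gripping the handle with the load on. Do not overload the weld by drawing the pointer past the far end of the band, and leave the dish of screws and the square setting block alone.

Things in the scene. Friction and masses are not known exactly. Their poses are not given: they have to be found in the camera images.
- link: Copper link standing on edge: 100 mm long, 30 mm high, 0.12-0.24 kg. Origin: centre of underside, x along it, z up. From above a Z of 4 mm bar: +x half fills y 0..+4 mm, its end (x 46..50) bent to y = +16; -x half mirrored: y -4..0, end (x -50..-46) bent to y = -16. Grip across y on the welded overlap: 8 mm thick, x -13..+13. A half turn about z makes no difference.
- tester: Bench pull tester, bolted down: grey base 250 x 84 mm, top 12 mm above the bench. Origin: centre of its underside; x = pull axis, from the fixed jaw (-x end) towards the handle; z up. Both jaws are steel, 12 mm thick along x, 52 mm wide, top 48 mm above the bench, with a slot open at the top, 7 mm wide, 24 mm deep, flared to 15 mm over the top 6 mm.
- seat (a point): Where the link's origin belongs when seated: midway between the jaws on the slot floors, 24 mm above the bench, axes as the tester (link x along seat x, either way round). Fixed jaw: x -42..-30 mm, slot centre y = -2. Moving jaw at home: x +30..+42, slot centre y = +2. The link then has 4 mm play each way along x. Between the jaws only the base, 12 mm high (rails 18).
- carriage: Moving jaw with aluminium plate and blue spring housing (76 x 48 mm, top 62 mm above the bench), one piece sliding along the tester's x. About 1 N of spring keeps it home. A pull on the handle first moves it up to 8 mm until the link is taut between the jaws (16 mm to its stop without a link); only then does the rod draw out. Origin: that of the tester while home.
- pull_rod (a joint): How far the sprung rod is drawn out of the housing, m: 0 at rest, 0.050 at the stop, growing along the tester's +x. The spring takes 3 N to start and 3 N more for each 10 mm; when let go the rod runs back.
- handle: Upright handle on the outer end of the rod. Origin on its axis at bench level, z up. Round black plastic grip, 19 mm in diameter, 58 to 105 mm above the bench, on a 22 mm steel collar. At rest its axis is 40 mm from the end of the blue housing; nothing else is near it.
- handle_grip (a point): Point on the axis of the black grip at the height to take it, 82 mm above the bench; moves with the handle, x along the pull.
- pointer (a point): The thin red pointer on top of the housing, 62 mm above the bench; it moves along x with rod and handle.
- band (a point): Middle of the green band, 10 mm long along x, clipped over the white scale on the housing, 62 mm above the bench. It rides on the carriage and stays as set, 22 to 36 mm along +x from the resting pointer. x along the pull; the pointer is right from -5 to +5 mm in x of this point.
- red_lever (a point): Top of the upright red lever of the toggle clamp fixture (white base, 150 x 90 mm) bolted to the bench beside the link; the lever is 15 mm thick and stands 134 mm above the bench. An obstacle only: keep the gripper clear of it.
- magnet_dish: Round steel dish of screws, 68 mm wide, 17 mm high, origin at the centre of its base; to be left alone.
- gauge_block_3: Square ground setting block, 25 x 25 x 12 mm, origin at the centre of its base; to be left alone.

How it is judged (in metres and radians):
On the way, in this order (a step that is already met when the one before it is completed fails the run):
1. the link stands fully down in both jaw slots, a bent end behind each jaw, and the fingers have let it go (x of link in the frame of seat between -0.008 and 0.008 m and y of link in the frame of seat between -0.005 and 0.005 m and z of link in the frame of seat between -0.003 and 0.003 m and angle between the x axis of link and the x axis of seat, either way round below 0.12 rad and angle between link's own z axis and vertical below 0.08 rad and contact force between the fingers and link below 0.3 N), for 0.2 s.
2. the handle is drawn until the pointer stands inside the green band, with the link carrying the load (x of pointer in the frame of band between -0.005 and 0.005 m and contact force between link and carriage above 4 N), for 0.5 s.
At the end, for the whole second after the job is handed in: Link fully down in both slots (3 mm in height, 8 mm along, 5 mm across, 0.12 rad, upright), carrying over 4 N to the carriage; fingers grip the handle (over 2 N), not the link; pointer stays within 5 mm of the middle of the green band (all of step 1 and all of step 2 and contact force between the fingers and handle above 2 N); the arm keeps its last pose, push and grip.
It fails at once if the pointer is drawn more than 12 mm past the middle of the band (weld overloaded) (x of pointer in the frame of band above 0.012 m).
It fails at once if the dish or the setting block is shifted by more than 30 mm (distance of any of magnet_dish, gauge_block_3 from where it was at the start of the episode above 0.03 m).
It also fails if it takes over 54 s, if anything falls off the work surface, if the arm or the gripper's body presses on something with over 40 N, if the wrist force passes 120 N, or if a joint passes its speed limit or range.

ROBOT

A 6-joint arm with a two-finger parallel gripper is mounted at the origin on a cart in front of the work surface, level with it; the furniture and walls round the work are solid. World frame = base frame: x ahead of the robot, y to its left, z up, the work surface at z = 0. Lengths are in mm, angles in rad, forces in N, time in s.
With the tool pointing down it reaches from about 350 to 775 mm from the base axis. Payload 7.3 kg.
Tool frame: the origin (TCP) lies midway between the tips of the shut fingers; the grasp point (between the pads) lies 19 mm behind it; z points along the fingers, y is the line along which they close (so a half turn about z gives the same grasp; the last joint's range is limited). The gripper opens to 92 mm and grips with 3 to 60 N. Pads are 19 mm wide; open, the fingers measure 130 mm over their backs; the gripper's body (75 mm by 190 mm) begins 47 mm behind the grasp point.
Start: joints at [0.959, 0.342, 1.524, -0, 1.275, -0.146], TCP at [235.788, 469.096, 201.441] pointing down, gripper open.
Joint ranges: [-2.53, 2.53], [-0.77, 2.02], [0.04, 2.7], [-1, 4.14], [0.28, 2.66], [-3.11, 3.11]. Speed limits (rad/s): [2.57, 2.57, 3.14, 3.14, 3.14, 3.14].

INTERFACE

Orientations are given as [roll, pitch, yaw] about the fixed x, y, z axes, in that order (R = Rz(yaw) Ry(pitch) Rx(roll)).
In Python, from plant import * gives the robot as it stands.
- The arm moves only by the tool step_arm, never from a script. Its argument "deltas" is one flat list of numbers, 5 for each row, row after row: the shift along the world's x, y, z in mm, then the turn about the world's z in degrees, then the finger opening in mm, from 0 to 91.8. In form: [tx, ty, tz, turn, gripper, tx, ty, tz, turn, gripper, ...]. A call has exactly 10 rows; each row shifts and turns the commanded pose from where the row before left it; what a row does not reach is not made up. A row lasts 1/8 s, in which the tool goes at most 62.5 mm and 10.7 degrees, less where a joint would pass 70% of its speed; a pose out of reach is approached as far as the arm can. A call is refused whole if a number of a shift passes 62.5 or a number of a turn 10.7, either way. A call with a gripper value outside its range is refused whole. The fingers move at their own pace and stop on an object; the grip force is fixed at half the most. Time passes only in rows, so rows that do not move let the fingers close, or fill a call up. It gives the time, the measured TCP pose, the force, the opening and the grip force at its end, in the units of the state.
- get_obs(): the state, without advancing time (a new reading comes with each control period).
- capture(name): name is "side" or "top"; returns the picture (400x640x3 uint8, red, green, blue); there is no depth.
- camera_params(name): a dict with "mtx" (3x3 intrinsics, pixels), "k1" (the pictures are not rectified: a ray, as slopes to the right and down, at radius r is drawn at 1 + k1 r^2 times it, then the intrinsics apply), "rvec" (rotation vector, rad) and "tvec" (3), from world to camera coordinates, as OpenCV has them. Camera axes: x right, y down, z forward; pixel columns grow to the right and rows downward; lengths in mm; the calibration is good to about 2 mm. A picture is of the moment at which its call begins. camera_params takes no time and is no camera call.
- close_job(): hands the job in; it is judged then, once.
The state is a dict: "time": time; "joint_positions": joint angles; "dq": joint speeds; "tau": joint torques, N m; "tool_pos": TCP position; "tcp_rot": TCP orientation; "contact_force": force on the tool from outside, world axes, zero at the start; "moment": the same for the moment, N m; "grip_width": finger opening in mm; "finger_force": force on a finger pad.
Only numpy, scipy, OpenCV 4.12 (cv2) and the standard library are available. Lean on these libraries where they do the work, as an engineer would, in place of code of your own. Each camera call takes 0.05 s, during which the arm holds its last target. There are 200 camera calls.

## Working session

There is one attempt and no reset: what is moved stays moved. The work goes in short steps, Python scripts to look and compute and a tool call to move; the robot and the scene stay as the last step left them, time stands still between calls to the robot, and variables do not carry over. Pictures are saved under pics/ and viewed, at most 13 in all, crops included, and the job is handed in when it is done.

Besides the shell and the picture viewer there is one more tool, called after "Call:" as name(argument=value, ...) on one line, values as JSON. step_arm: Moves the arm, as the interface text tells. Its arguments: {"type":"object","properties":{"deltas":{"type":"array","items":{"type":"number"}}},"required":["deltas"]}

```bash
mkdir -p pics
cat > h.py <<'E'
import numpy as np, cv2
from plant import *
def ray(cam,uv):
    p=camera_params(cam); K=np.array(p["mtx"],float);k1=p["k1"]
    R=cv2.Rodrigues(np.array(p["rvec"],float))[0];t=np.array(p["tvec"],float).ravel()
    q=cv2.undistortPoints(np.array(uv,float).reshape(-1,1,2),K,np.array([k1,0,0,0.]))[:,0]
    d=np.c_[q,np.ones(len(q))]@R
    return -R.T@t,d
def onplane(cam,uv,z):
    c,d=ray(cam,uv); return c+d*((z-c[2])/d[:,2])[:,None]
def proj(cam,X):
    p=camera_params(cam)
    return cv2.projectPoints(np.array(X,float).reshape(-1,1,3),np.array(p["rvec"],float),np.array(p["tvec"],float),np.array(p["mtx"],float),np.array([p["k1"],0,0,0.]))[0][:,0]
def snap(cam,name):
    im=capture(cam)[:,:,::-1].copy(); cv2.imwrite(f"pics/{name}.png",im); return im
E
python3 - <<'E'
from h import *
for c in("top","side"):
    snap(c,c+"0"); print(c,ray(c,[[320,200]]))
print(get_obs())
E
```

```text
top (array([329.71264575, 345.32912196, 919.24713974]), array([[ 0.17824209,  0.01971374, -0.98424046]]))
side (array([801.47616717,  52.00586395, 877.36462271]), array([[-0.32291451,  0.3595973 , -0.87548027]]))
{'time': 0.1, 'joint_positions': array([ 9.58999148e-01,  3.42631277e-01,  1.52489215e+00, -3.31739906e-05,
        1.27538187e+00, -1.45991228e-01]), 'dq': array([-0.00082321, -0.00144211, -0.00328489,  0.0003361 ,  0.00148593,
       -0.00014506]), 'tau': array([ 1.49143874e-03, -4.32007456e+01, -2.44693869e+01,  7.19595887e-02,
        5.27115364e-02, -6.69877636e-05]), 'tool_pos': array([235.56619937, 468.76036083, 200.83601319]), 'tcp_rot': array([-3.14028936e+00, -1.59567540e-04,  2.67579628e+00]), 'contact_force': array([-0.03000395, -0.86375974, -0.3075693 ]), 'moment': array([0.06338767, 0.01517326, 0.03127162]), 'finger_force': 0.0, 'grip_width': 91.69198322313191}
```

View pics/top0.png

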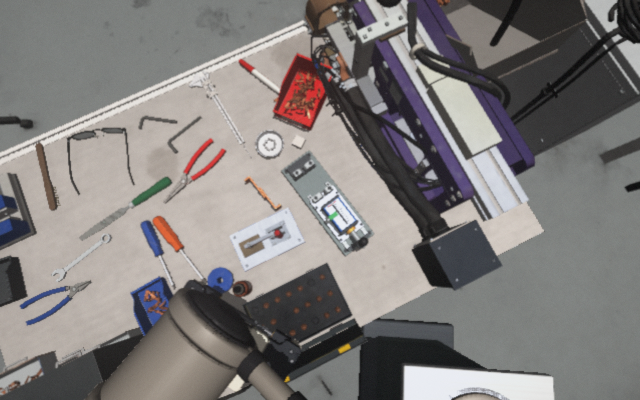

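View pics/side0.png

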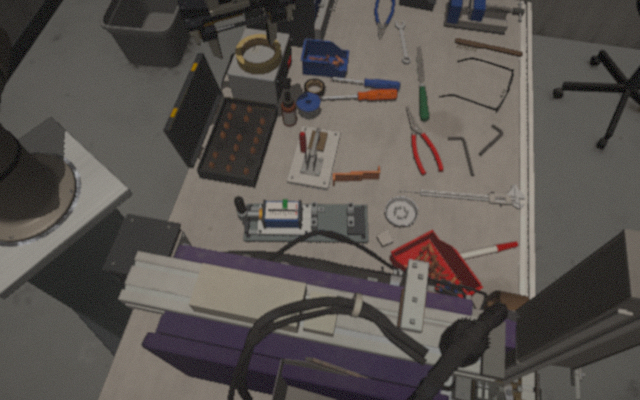

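The top view shows the link at about (263,193), the tester from (298,160) to (360,245) and the lever near (278,233). The side view shows the link at (355,174), the tester from (247,222) to (367,222) and the handle at (240,203). I'll enlarge both next.

Run:
```python
from h import *
a=cv2.imread("pics/top0.png")[140:265,225:385]; b=cv2.imread("pics/side0.png")[120:250,225:390]
cv2.imwrite("pics/tc.png",cv2.resize(a,None,fx=4.8,fy=4.8,interpolation=cv2.INTER_CUBIC))
cv2.imwrite("pics/sc.png",cv2.resize(b,None,fx=4.6,fy=4.6,interpolation=cv2.INTER_CUBIC))
```

```text
(no output)
```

View pics/tc.png

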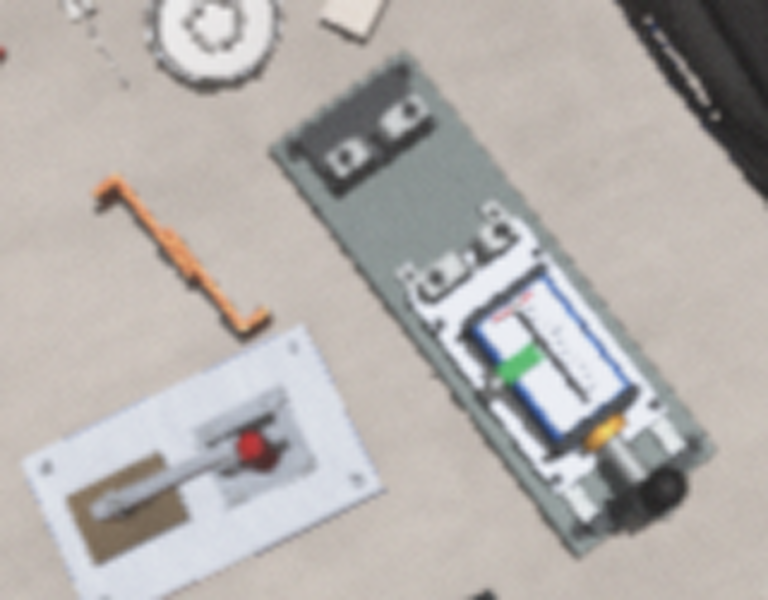

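View pics/sc.png

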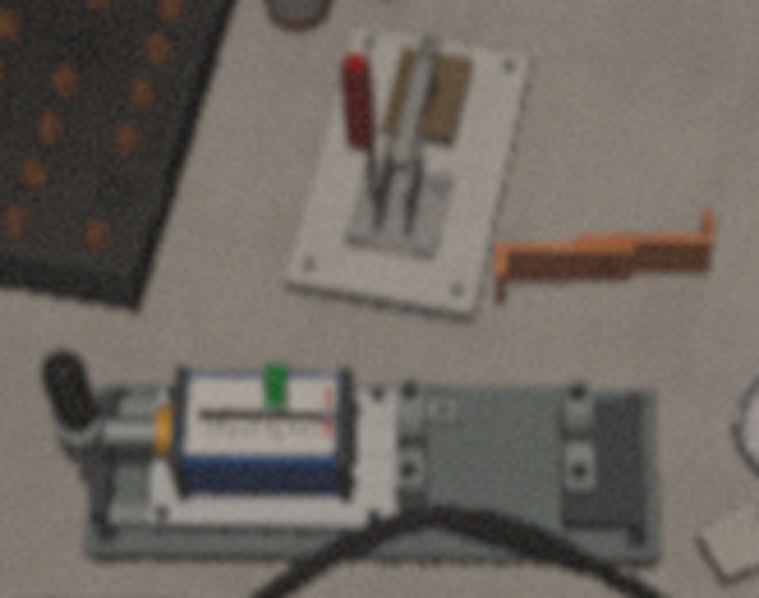

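```bash
cat > m.py <<'E'
from h import *
from scipy.optimize import least_squares
T=lambda l:np.array(l,float)/4.8+[225-.4,140-.4]
S=lambda l:np.array(l,float)/4.6+[225-.4,120-.4]
c=T([[272,150],[405,50],[715,450],[585,555]])
P=onplane("top",c,12)[:,:2]; print("base corners top",P.round(1))
print("edges",[np.linalg.norm(P[i]-P[(i+1)%4]).round(1) for i in range(4)])
s=S([[88,557],[658,558],[655,390],[103,387]]); print("side corners z12",onplane("side",s,12).round(1)[:,:2],"z0",onplane("side",s,0).round(1)[:,:2])
ctr=P.mean(0); d=P[2]+P[3]-P[0]-P[1]; yaw=np.arctan2(d[1],d[0]); print("tester",ctr.round(1),yaw)
for n,cam,uv,z in [("fixslot","top",T([[378,137]]),48),("movslot","top",T([[468,258]]),48),("handle","top",T([[668,488]]),105),("band","top",T([[521,364]]),62),
   ("handleS","side",S([[63,365]]),105),("bandS","side",S([[277,385]]),62),("fixslotS","side",S([[580,441]]),48),("movslotS","side",S([[410,441]]),48),("lever","top",T([[252,445]]),134),("leverS","side",S([[355,62]]),134)]:
    w=onplane(cam,uv,z)[0,:2]; R=np.array([[np.cos(yaw),np.sin(yaw)],[-np.sin(yaw),np.cos(yaw)]])
    print(n,w.round(1),"tester frame",(R@(w-ctr)).round(1))
for cam,(x0,x1,y0,y1) in {"top":(240,290,170,215),"side":(328,385,160,190)}.items():
    im=cv2.imread(f"pics/{cam}0.png"); hsv=cv2.cvtColor(im,cv2.COLOR_BGR2HSV)
    m=cv2.inRange(hsv,(3,110,60),(18,255,255)); k=np.zeros_like(m);k[y0:y1,x0:x1]=m[y0:y1,x0:x1]
    ys,xs=np.nonzero(k); uv=np.c_[xs,ys]; w=onplane(cam,uv,30 if cam=="top" else 15)[:,:2]; mu=w.mean(0)
    v=np.linalg.svd(w-mu,full_matrices=False)[2][0]; print("link",cam,len(xs),mu.round(1),np.arctan2(v[1],v[0]),(np.ptp((w-mu)@v)))
print("link ends top",onplane("top",T([[97,190],[120,182],[245,330],[268,316],[182,252]]),30).round(1)[:,:2])
print("link ends side top edge",onplane("side",S([[708,235],[501,243],[606,238]]),30).round(1)[:,:2])
E
python3 m.py
```

```text
base corners top [[557.4 459.1]
 [612.7 397.9]
 [425.3 236.8]
 [372.2 295.6]]
edges [np.float64(82.5), np.float64(247.1), np.float64(79.2), np.float64(247.1)]
side corners z12 [[429.9 238.1]
 [614.5 400.6]
 [561.9 463.9]
 [374.8 300.9]] z0 [[424.7 240.7]
 [611.9 405.4]
 [558.6 469.6]
 [368.9 304.3]]
tester [491.9 347.3] -2.425083640267468
fixslot [558.  405.3] tester frame [-87.9  -0.3]
movslot [502.8 359.1] tester frame [-16.   -1.7]
handle [398.1 267.2] tester frame [123.4  -1.1]
band [452.9 331.8] tester frame [ 39.6 -13.8]
handleS [401.3 270.5] tester frame [118.8  -1.6]
bandS [454.2 336. ] tester frame [ 35.9 -16.3]
fixslotS [563.4 406.5] tester frame [-92.8   2.4]
movslotS [509.3 358.7] tester frame [-20.6   2.9]
lever [401.8 441. ] tester frame [   6.5 -129.8]
leverS [402.9 444.6] tester frame [   3.2 -131.8]
link top 95 [502.6 500.1] -2.2901203171554556 100.78586914518866
link side 319 [500.4 503.2] -2.3149028358270805 101.75078007004444
link ends top [[527.7 538.7]
 [532.4 528.1]
 [465.  461.8]
 [472.3 451.6]
 [500.3 495.1]]
link ends side top edge [[534.5 534.1]
 [466.4 468.3]
 [500.6 502. ]]
```

Run:
```python
from h import *
for uv in ([457,258],[352,125],[372,165],[395,200],[460,60]):
    for z in (0,100,200,300,400):
        w=onplane("top",[uv],z); print(uv,z,w[0,:2].round(),proj("side",w)[0].round())
# link: line fit per half using saturation mask
im=cv2.imread("pics/top0.png").astype(float); w=np.clip(im[:,:,2]-im[:,:,0]-45,0,None); k=np.zeros_like(w);k[172:212,242:286]=w[172:212,242:286]
ys,xs=np.nonzero(k); wt=k[ys,xs]; p=onplane("top",np.c_[xs,ys],28)[:,:2]; c=np.average(p,axis=0,weights=wt)
a=0.777
for _ in range(6):
    u=np.array([np.cos(a),np.sin(a)]);n=np.array([-u[1],u[0]]); t=(p-c)@u;s=(p-c)@n
    f=[np.polyfit(t[q],s[q],1,w=np.sqrt(wt[q])) for q in ((t>3)&(t<42),(t<-3)&(t>-42))]; a+=np.arctan((f[0][0]+f[1][0])/2)
print(c,a,f,np.ptp(t))
```

```text
[457, 258] 0 [383.  44.] [154. 298.]
[457, 258] 100 [378.  77.] [149. 265.]
[457, 258] 200 [372. 110.] [143. 226.]
[457, 258] 300 [366. 143.] [136. 177.]
[457, 258] 400 [360. 175.] [126. 117.]
[352, 125] 0 [687. 298.] [363. 304.]
[352, 125] 100 [648. 304.] [352. 271.]
[352, 125] 200 [609. 309.] [338. 230.]
[352, 125] 300 [570. 314.] [322. 181.]
[352, 125] 400 [531. 319.] [301. 120.]
[372, 165] 0 [589. 246.] [306. 291.]
[372, 165] 100 [561. 256.] [296. 258.]
[372, 165] 200 [533. 267.] [285. 219.]
[372, 165] 300 [504. 278.] [271. 171.]
[372, 165] 400 [476. 289.] [254. 111.]
[395, 200] 0 [508. 188.] [254. 286.]
[395, 200] 100 [488. 206.] [246. 253.]
[395, 200] 200 [469. 223.] [237. 214.]
[395, 200] 300 [450. 240.] [225. 167.]
[395, 200] 400 [430. 257.] [211. 108.]
[460, 60] 0 [878.  35.] [352. 506.]
[460, 60] 100 [818.  69.] [339. 460.]
[460, 60] 200 [759. 103.] [323. 404.]
[460, 60] 300 [699. 137.] [305. 337.]
[460, 60] 400 [639. 170.] [282. 255.]
[501.38485688 497.73344917] 0.8065859248729612 [array([-0.00291694, -0.0409437 ]), array([0.00291694, 0.30233959])] 102.47667843461603
```

Run:
```python
import cv2
a=cv2.imread("pics/side0.png")[195:345,100:440]; a=cv2.convertScaleAbs(cv2.resize(a,None,fx=2.35,fy=2.35,interpolation=cv2.INTER_CUBIC)[:, :800],alpha=1.5)
b=cv2.imread("pics/top0.png")[60:250,290:510]; b=cv2.resize(b,None,fx=1.3,fy=1.3)
import numpy as np
c=np.zeros((600,800,3),np.uint8); c[:a.shape[0],:a.shape[1]]=a; c[353:600,:b.shape[1]]=b
print(a.shape,b.shape); cv2.imwrite("pics/mach.png",c)
```

```text
(352, 799, 3) (247, 286, 3)
```

View pics/mach.png

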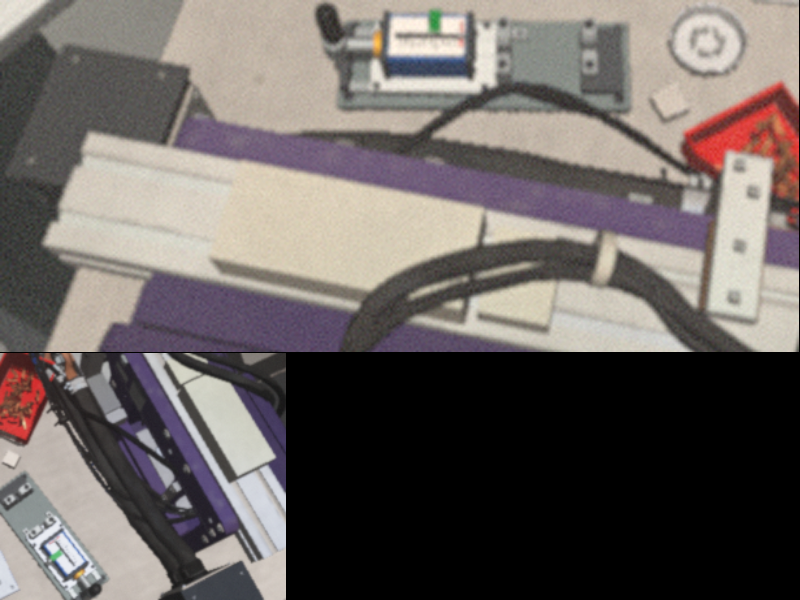

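Call:
step_arm(deltas=[33,4,0,10,70,33,4,0,10,70,33,4,0,10,70,33,4,0,10,70,33,4,0,10,70,33,4,0,10,70,33,4,0,10,70,34.2,3,0,2,70,0,0,-40,0,70,0,0,-20,0,70])

```text
time: 1.35
tool_pos: [500.5, 499.0, 138.0]
tcp_rot: [3.141, -0.005, -2.351]
contact_force: [-0.5, -0.6, -0.1]
grip_width: 70.3
finger_force: 0.0
```

Run:
```python
from h import *
a=snap("top","top1")[120:270,190:390]; b=snap("side","side1")[90:250,250:450]
c=np.hstack([cv2.resize(a,(400,300)),cv2.resize(b,(400,320))[:300]]);c=cv2.resize(c,None,fx=1,fy=1); cv2.imwrite("pics/v1.png",c)
print(get_obs()["tool_pos"],get_obs()["tcp_rot"],get_obs()["joint_positions"])
for cam in("top","side"): print(cam,proj(cam,[[501,500,20],[501,500,141]]))
```

```text
[499.6042291  498.79469944 137.48948394] [ 3.14067919 -0.00705618 -2.35098802] [ 6.76106258e-01  7.36844585e-01  1.02277642e+00  1.03025544e-04
  1.38908599e+00 -1.68531046e+00]
top [[261.08533844 192.5237111 ]
 [251.90090957 180.61715805]]
side [[355.58156549 174.59561025]
 [359.52797569 140.74413717]]
```

View pics/v1.png

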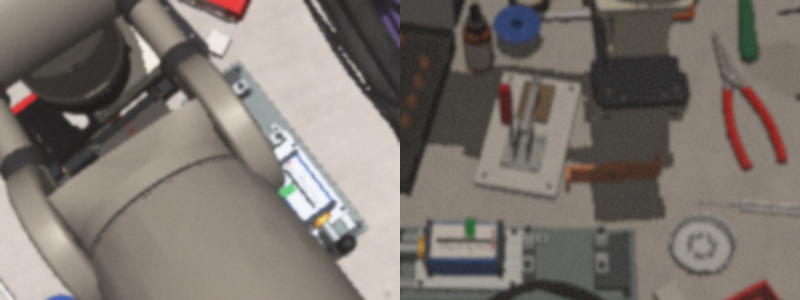

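Call:
step_arm(deltas=[0.5,0.5,-25,0,70,0.5,0.5,-25,0,70,0,0,-25,0,70,0,0,-20,0,70,0,0,-15,0,70,0,0,-8,0,70,0,0,0,0,70,0,0,0,0,70,0,0,0,0,70,0,0,0,0,70])

```text
time: 2.7
tool_pos: [502.2, 501.2, 23.9]
tcp_rot: [3.142, 0.001, -2.351]
contact_force: [-0.2, 1.0, 1.3]
grip_width: 70.0
finger_force: 0.0
```

Call:
step_arm(deltas=[0,0,-8,0,60,0,0,-6.5,0,40,0,0,0,0,30,0,0,0,0,20,0,0,0,0,12,0,0,0,0,6,0,0,0,0,0,0,0,0,0,0,0,0,0,0,0,0,0,0,0,0])

```text
time: 3.95
tool_pos: [502.0, 501.1, 8.9]
tcp_rot: [3.142, -0.0, -2.351]
contact_force: [0.3, -0.2, 0.6]
grip_width: 0.4
finger_force: 0.0
```

Run:
```python
from h import *
print(get_obs())
```

```text
{'time': 3.95, 'joint_positions': array([ 6.76525854e-01,  8.53129559e-01,  1.15679213e+00,  8.18057976e-05,
        1.13168267e+00, -1.68514259e+00]), 'dq': array([ 0.00024397, -0.00025565, -0.00152087,  0.00048256, -0.0015198 ,
        0.00090349]), 'tau': array([ 5.99569594e-04, -6.45383978e+01, -2.26104963e+01, -4.14029520e-02,
        7.74132391e-02,  8.52896591e-06]), 'tool_pos': array([501.99614657, 501.08090095,   8.93623911]), 'tcp_rot': array([ 3.14151776e+00, -3.18568727e-06, -2.35075532e+00]), 'contact_force': array([ 0.30653658, -0.19525948,  0.62515422]), 'moment': array([0.06678337, 0.05945247, 0.06072083]), 'finger_force': 0.0, 'grip_width': 0.42691122614054783}
```

Run:
```python
from h import *
b=snap("side","side2")[90:240,250:450]
cv2.imwrite("pics/v2.png",cv2.resize(b,(800,600),interpolation=cv2.INTER_CUBIC)); print(proj("side",[[502,501,9],[502,501,28]]))
```

```text
[[355.92242827 177.28786984]
 [356.48686868 172.54303285]]
```

View pics/v2.png

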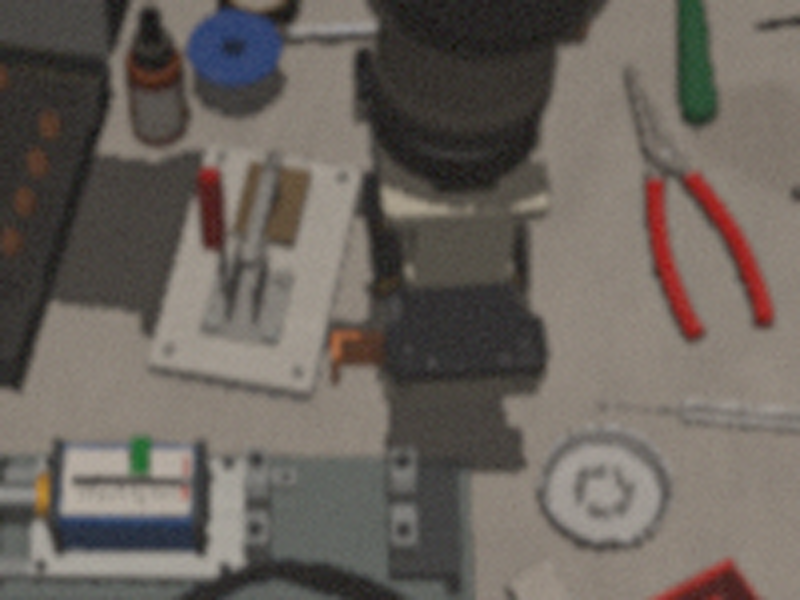

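Run:
```python
from h import *
u=np.array([.703,.711,0]);n=np.array([-.711,.703,0]);c=np.array([502,501,0])
P=[c+a*u+b*n+[0,0,z] for b in(-95,95) for z in (75,100) for a in(-37.5,37.5)]
print(((proj("side",P)-[250,90])*4).round())
print(((proj("side",[[502,501,9+28]+0*c])-[250,90])*4))
P=[[466.4,468.3,30],[534.5,534.1,30]]; print(((proj("side",P)-[250,90])*4).round())
```

```text
[[375. 450.]
 [530. 441.]
 [377. 424.]
 [536. 415.]
 [342. 134.]
 [484. 127.]
 [344. 104.]
 [488.  96.]]
[[427.04321928 320.95971   ]]
[[334. 330.]
 [514. 323.]]
```

Call:
step_arm(deltas=[0,0,20,0,0,0,0,30,0,0,0,0,40,0,0,0,0,40,0,0,0,0,40,0,0,-30,30,0,0,0,-30,30,0,0,0,0,0,0,0,0,0,0,0,0,0,0,0,0,0,0])

```text
time: 5.25
tool_pos: [443.0, 560.3, 179.4]
tcp_rot: [-3.141, 0.0, -2.352]
contact_force: [0.7, -0.1, 0.7]
grip_width: 0.3
finger_force: 0.0
```

Run:
```python
from h import *
im=snap("side","side3"); b=im[50:250,250:450]
im0=cv2.imread("pics/side0.png")
for i in (im0,im):
    hsv=cv2.cvtColor(i,cv2.COLOR_BGR2HSV); m=cv2.inRange(hsv,(3,110,40),(18,255,255)); k=m[155:195,325:390]
    ys,xs=np.nonzero(k); print(len(xs),xs.mean()+325,ys.mean()+155,xs.min()+325,xs.max()+325,ys.min()+155,ys.max()+155)
o=get_obs();print(o["tool_pos"],o["contact_force"],o["grip_width"]); print((proj("side",[o["tool_pos"]])-[250,50])*3)
cv2.imwrite("pics/v3.png",cv2.resize(b,(600,600),interpolation=cv2.INTER_CUBIC))
```

```text
319 356.1692789968652 174.717868338558 333 379 167 180
328 356.265243902439 174.85365853658536 333 379 167 180
[442.98201023 560.26861671 179.26475801] [ 0.36430342 -0.41655897 -0.22460933] 0.2703231945421504
[[322.02066755 129.53126896]]
```

View pics/v3.png

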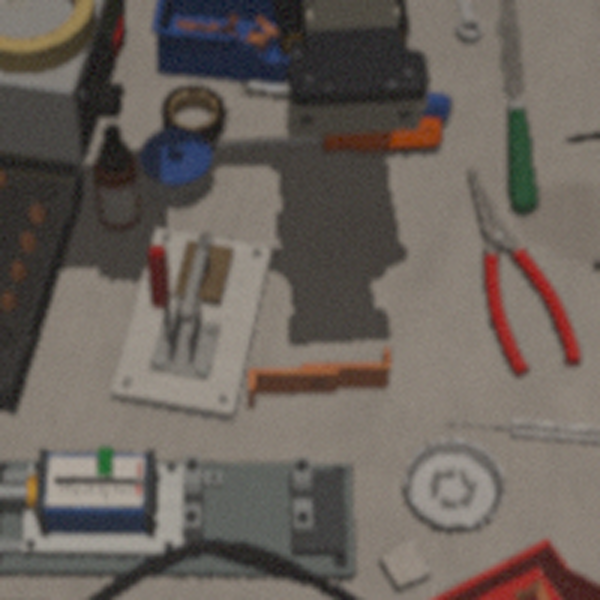

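Run:
```python
from h import *
u=np.array([.703,.711,0]);n=np.array([-.711,.703,0])
for uv,c,tz in [(np.array([[387,378],[545,373]])/4+[250,90],[502,501,0],9),(np.array([[303,105],[425,98]])/3+[250,50],[443,560.3,0],179)]:
    for z in (75,100,125,150,175,200,225,250,275,300,325):
        w=onplane("side",uv,z)-c; print(tz,z,(w@u).round(),(w@n).round(),np.linalg.norm(w[0]-w[1]).round(1))
```

```text
9 75 [-28.  50.] [-55. -58.] 77.6
9 100 [-30.  45.] [-70. -73.] 75.1
9 125 [-33.  40.] [-85. -87.] 72.7
9 150 [-35.  35.] [-100. -102.] 70.3
9 175 [-38.  30.] [-114. -117.] 67.9
9 200 [-40.  25.] [-129. -131.] 65.5
9 225 [-43.  20.] [-144. -146.] 63.1
9 250 [-45.  15.] [-159. -161.] 60.6
9 275 [-48.  10.] [-173. -175.] 58.2
9 300 [-51.   5.] [-188. -190.] 55.8
9 325 [-53.   0.] [-203. -205.] 53.4
179 75 [ 5. 96.] [116. 116.] 90.9
179 100 [ 1. 89.] [93. 94.] 88.1
179 125 [-2. 83.] [71. 71.] 85.2
179 150 [-6. 76.] [48. 48.] 82.4
179 175 [-9. 70.] [25. 26.] 79.6
179 200 [-13.  64.] [3. 3.] 76.7
179 225 [-17.  57.] [-20. -20.] 73.9
179 250 [-20.  51.] [-43. -42.] 71.1
179 275 [-24.  45.] [-66. -65.] 68.2
179 300 [-27.  38.] [-88. -88.] 65.4
179 325 [-31.  32.] [-111. -111.] 62.6
```

Run:
```python
from h import *
for cam in("top","side"):
    print(cam,proj(cam,[[0,0,0],[236,469,201],[236,469,270],[236,469,340],[443,560,179],[443,560,245],[443,560,320]]).round())
    print(camera_params(cam)["mtx"],camera_params(cam)["k1"])
im=snap("top","top3")
a=cv2.imread("pics/top0.png")[240:400,150:350]; b=im[90:250,150:350]
cv2.imwrite("pics/v4.png",np.hstack([cv2.resize(a,(400,320)),cv2.resize(b,(400,320))]))
```

```text
top [[480. 448.]
 [248. 324.]
 [240. 329.]
 [229. 336.]
 [214. 204.]
 [203. 197.]
 [189. 188.]]
[[398.30766707   0.         321.07047373]
 [  0.         398.30766707 188.17797072]
 [  0.           0.           1.        ]] 0.004863230611879881
side [[ 24. 197.]
 [246.  59.]
 [240.  31.]
 [234.  -2.]
 [357.  93.]
 [360.  68.]
 [363.  35.]]
[[476.15024002   0.         318.41675041]
 [  0.         476.15024002 202.96034768]
 [  0.           0.           1.        ]] -0.01543290680319569
```

View pics/v4.png

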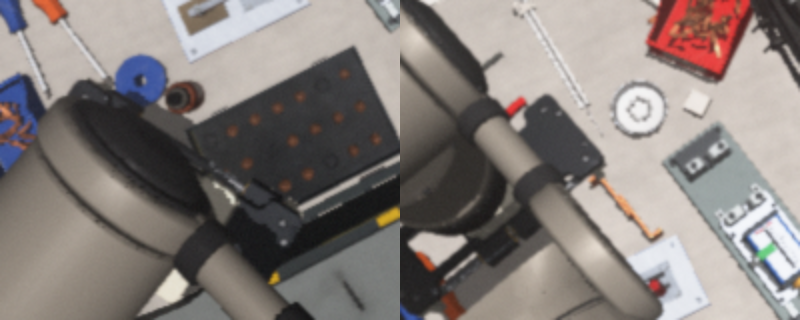

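Run:
```python
from h import *
a=cv2.imread("pics/side0.png").astype(int);b=cv2.imread("pics/side3.png").astype(int)
d=(cv2.GaussianBlur(np.abs(a-b).sum(2).astype(np.float32),(3,3),0)>40).astype(np.uint8)
for y in range(0,110,3):
    print("%3d "%y+"".join("#" if d[y,x] else "." for x in range(150,320,2)))
c=np.array([236,469,0.]);v=np.array([.45,.893,0])
for s in(-65,-46,46,65): print(s,proj("side",[c+s*v+[0,0,h] for h in (201,240,267)]).round().tolist())
```

```text
0 ..............###....#########################.###...................................
  3 ..............##.....#############################...................................
  6 ..............##......##########################.................#...####............
  9 .....................###########################....................#####............
 12 ...................#############################.....................###.............
 15 .................#....#########################..........#...........###.............
 18 ......................####################...........................###.............
 21 .......................##############.......####...........##........................
 24 ......................###########.......########............####.....................
 27 .....................#############....########..............####.....................
 30 ....................####################..................######.....................
 33 ......................#############.......................######.....................
 36 ..................
[... 1725 characters left out ...]
...####..........................##..########.###...
 96 .....................................###.........................###..######...######
 99 .................................................................##....###.##........
102 ................................................................###.#.....###........
105 .................................................................##.......###........
108 ...................................................................###.#...##........
-65 [[213.0, 68.0], [209.0, 53.0], [206.0, 42.0]]
-46 [[223.0, 65.0], [219.0, 50.0], [216.0, 39.0]]
46 [[268.0, 52.0], [266.0, 37.0], [265.0, 25.0]]
65 [[277.0, 50.0], [276.0, 34.0], [274.0, 23.0]]
```

Call:
step_arm(deltas=[30,-32,-20,0,0,0,0,-30,0,0,0,0,-30,0,0,0,0,-30,0,0,0,0,-25,0,0,0,0,-20,0,0,0,0,-10,0,0,0,0,-4,0,0,0,0,0,0,0,0,0,0,0,0])

```text
time: 6.6
tool_pos: [472.4, 529.5, 11.0]
tcp_rot: [3.142, 0.002, -2.351]
contact_force: [-0.3, 0.4, 0.2]
grip_width: 0.0
finger_force: 0.0
```

Call:
step_arm(deltas=[0,0,-2,0,0,0,0,-2,0,0,0,0,-2,0,0,0,0,-1,0,0,0,0,-1,0,0,0,0,0,0,0,0,0,0,0,0,0,0,0,0,0,0,0,0,0,0,0,0,0,0,0])

```text
time: 7.85
tool_pos: [472.0, 529.1, 2.0]
tcp_rot: [3.141, 0.0, -2.351]
contact_force: [0.1, -0.4, -0.5]
grip_width: 0.8
finger_force: 0.0
```

Next I'll go below the nominal bench height in small steps, to find where the tips really are.

Call:
step_arm(deltas=[0,0,-1,0,0,0,0,-1,0,0,0,0,-1,0,0,0,0,-1,0,0,0,0,-1,0,0,0,0,-1,0,0,0,0,0,0,0,0,0,0,0,0,0,0,0,0,0,0,0,0,0,0])

```text
time: 9.1
tool_pos: [472.0, 529.1, -4.0]
tcp_rot: [3.142, 0.0, -2.351]
contact_force: [0.6, 0.1, -0.7]
grip_width: 0.6
finger_force: 0.0
```

Call:
step_arm(deltas=[0,0,-1,0,0,0,0,-1,0,0,0,0,-1,0,0,0,0,-1,0,0,0,0,-1,0,0,0,0,-1,0,0,0,0,-1,0,0,0,0,-1,0,0,0,0,0,0,0,0,0,0,0,0])

```text
time: 10.35
tool_pos: [472.0, 529.1, -12.0]
tcp_rot: [3.142, 0.0, -2.351]
contact_force: [1.4, 0.7, -0.1]
grip_width: 0.5
finger_force: 0.0
```

Run:
```python
from h import *
print(get_obs())
snap("side","side4");snap("top","top4")
```

```text
{'time': 10.35, 'joint_positions': array([ 7.34420580e-01,  8.76315500e-01,  1.17121340e+00,  9.50764520e-05,
        1.09399539e+00, -1.62727230e+00]), 'dq': array([-0.00149271, -0.00091019, -0.00162047,  0.0016631 ,  0.00017554,
       -0.0002962 ]), 'tau': array([ 8.78265910e-04, -6.47442698e+01, -2.20221967e+01, -3.66389262e-02,
        8.10187985e-02,  2.88410149e-05]), 'tool_pos': array([471.98337813, 529.13220401, -12.02527291]), 'tcp_rot': array([ 3.14151217e+00,  7.30220078e-05, -2.35073974e+00]), 'contact_force': array([ 1.35593577,  0.65216963, -0.1105082 ]), 'moment': array([ 0.14019324,  0.0220217 , -0.01877609]), 'finger_force': 0.0, 'grip_width': 0.47628394835256993}
```

Call:
step_arm(deltas=[0,0,-1.5,0,0,0,0,-1.5,0,0,0,0,-1.5,0,0,0,0,-1.5,0,0,0,0,-1.5,0,0,0,0,-1.5,0,0,0,0,-1,0,0,0,0,0,0,0,0,0,0,0,0,0,0,0,0,0])

```text
time: 11.7
tool_pos: [472.0, 529.1, -22.0]
tcp_rot: [3.141, 0.0, -2.351]
contact_force: [-0.3, -0.1, -1.0]
grip_width: 0.5
finger_force: 0.0
```

Call:
step_arm(deltas=[0,0,30,0,70,0,0,30,0,70,10,-10,0,0,70,10,-10,0,0,70,9.5,-9,0,0,70,0,0,-15,0,70,0,0,-20,0,70,0,0,-15,0,70,0,0,-9,0,60,0,0,0,0,50])

```text
time: 12.95
tool_pos: [500.8, 500.0, -22.2]
tcp_rot: [3.141, -0.002, -2.35]
contact_force: [0.1, 0.6, 0.3]
grip_width: 54.4
finger_force: 0.0
```

Call:
step_arm(deltas=[0,0,0,0,35,0,0,0,0,22,0,0,0,0,14,0,0,0,0,8,0,0,0,0,0,0,0,0,0,0,0,0,0,0,0,0,0,0,0,0,0,0,0,0,0,0,0,0,0,0])

```text
time: 14.2
tool_pos: [501.9, 500.0, -20.7]
tcp_rot: [-3.141, 0.001, -2.351]
contact_force: [1.9, -2.7, 4.7]
grip_width: 8.0
finger_force: 30.0
```

Run:
```python
from h import *
# average of 2 captures not needed; use initial unobstructed pictures
a=cv2.imread("pics/top0.png")[145:205,280:340]; b=cv2.imread("pics/side0.png")[195:245,305:375]
A=cv2.resize(a,None,fx=6.5,fy=6.5,interpolation=cv2.INTER_LANCZOS4);B=cv2.resize(b,None,fx=5.8,fy=5.8,interpolation=cv2.INTER_LANCZOS4)
B=cv2.convertScaleAbs(B,alpha=1.4)
c=np.zeros((400,800,3),np.uint8);c[:A.shape[0],:A.shape[1]]=A;c[:B.shape[0],392:392+B.shape[1]]=B[:,:408];cv2.imwrite("pics/jaws.png",c)
```

```text
(no output)
```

View pics/jaws.png

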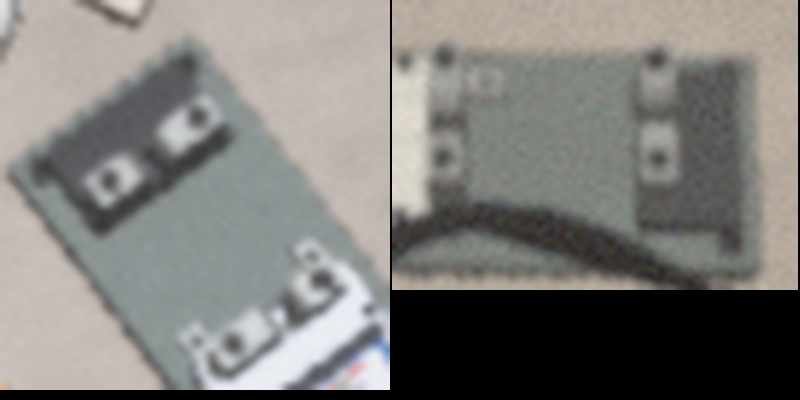

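Call:
step_arm(deltas=[0,0,20,0,0,0,0,30,0,0,0,0,30,0,0,0,0,30,0,0,0,0,20,0,0,0,0,0,0,0,0,0,0,0,0,0,0,0,0,0,0,0,0,0,0,0,0,0,0,0])

```text
time: 15.45
tool_pos: [501.4, 500.0, 108.4]
tcp_rot: [3.141, -0.001, -2.351]
contact_force: [-0.1, -0.7, -1.2]
grip_width: 7.9
finger_force: 30.0
```

Call:
step_arm(deltas=[5,-19,0,-2,0,6,-22,0,-2.1,0,6,-22,0,0,0,6,-22,0,0,0,6,-20,0,0,0,3,-13,-15,0,0,0,0,-25,0,0,0,0,-20,0,0,0,0,0,0,0,0,0,0,0,0])

```text
time: 16.7
tool_pos: [534.2, 382.1, 49.9]
tcp_rot: [-3.141, 0.001, -2.422]
contact_force: [0.4, -0.1, -1.0]
grip_width: 7.6
finger_force: 30.0
```

Run:
```python
from h import *
import sys
o=get_obs();print(o["tool_pos"],o["tcp_rot"])
for cam in("top","side"):
    im=snap(cam,cam+"5"); hsv=cv2.cvtColor(im,cv2.COLOR_BGR2HSV); m=cv2.inRange(hsv,(3,110,40),(18,255,255)); 
    x0,x1,y0,y1=(285,345,150,210) if cam=="top" else (300,375,170,235)
    k=m[y0:y1,x0:x1]; ys,xs=np.nonzero(k); print(cam,len(xs), (xs.min()+x0,xs.max()+x0,ys.min()+y0,ys.max()+y0) if len(xs) else "")
    for y in range(y0,y1,2): print("".join("#" if k[y-y0,x-x0] else "." for x in range(x0,x1)),y)
u=np.array([-.753,-.658]);n=np.array([.658,-.753]);c=o["tool_pos"][:2]
for cam in("top","side"): print(cam,proj(cam,[[*(c+a*u+b*n),z] for a,b in((50,16),(50,0),(-50,0),(-50,-16)) for z in (66,96)]).round(1).tolist())
```

```text
[534.17718972 382.114486    49.90578837] [-3.14139775e+00  1.45210798e-03 -2.42239964e+00]
top 0 
............................................................ 150
............................................................ 152
............................................................ 154
............................................................ 156
............................................................ 158
............................................................ 160
............................................................ 162
............................................................ 164
............................................................ 166
............................................................ 168
............................................................ 170
............................................................ 172
............................................................ 174
............................................................ 176
............................................................ 178
...........................
[... 3224 characters left out ...]
............................. 224
........................................................................... 226
........................................................................... 228
........................................................................... 230
........................................................................... 232
........................................................................... 234
top [[332.2, 190.5], [332.5, 187.6], [326.4, 194.9], [326.5, 192.1], [299.1, 159.8], [298.3, 155.9], [293.3, 164.0], [292.3, 160.3]]
side [[305.2, 218.0], [304.7, 210.7], [305.4, 210.6], [304.9, 203.1], [357.4, 210.8], [358.4, 203.4], [357.1, 203.5], [358.2, 195.9]]
```

Run:
```python
from h import *
c=np.array([534.2,382.1]);u=np.array([-.753,-.658]);n=np.array([.658,-.753])
for cam in("side","top"): print(cam,proj(cam,[[*(c+a*u+b*n),48] for a,b in((-36,-2),(36,2),(-36,-26),(-36,26),(36,-26),(36,26))]).round(1).tolist())
g=cv2.imread("pics/side0.png")[:,:,1].astype(int)
for r in ((205,214),(216,226)):
    print("cols305",r,g[r[0]:r[1],305:366].mean(0).round().astype(int).tolist())
for q in((312,318),(348,354)): print("rows198",q,g[198:240,q[0]:q[1]].mean(1).round().astype(int).tolist())
```

```text
side [[349.6, 214.2], [312.8, 215.8], [349.3, 203.4], [349.9, 227.1], [313.0, 203.2], [312.6, 226.9]]
top [[302.5, 167.2], [323.3, 191.0], [294.0, 173.5], [312.4, 160.0], [313.3, 198.5], [331.8, 184.6]]
cols305 (205, 214) [143, 135, 132, 138, 145, 139, 118, 105, 101, 99, 104, 102, 94, 98, 100, 95, 95, 98, 100, 94, 95, 95, 96, 94, 94, 95, 95, 93, 95, 96, 95, 95, 95, 95, 96, 96, 95, 94, 96, 95, 92, 84, 82, 92, 92, 90, 92, 93, 89, 77, 70, 71, 70, 71, 69, 70, 67, 65, 66, 78, 88]
cols305 (216, 226) [152, 151, 152, 153, 150, 137, 112, 90, 81, 86, 94, 94, 84, 88, 95, 95, 94, 94, 95, 94, 94, 94, 94, 93, 94, 94, 94, 94, 94, 95, 93, 93, 94, 95, 93, 96, 93, 94, 94, 93, 92, 86, 84, 99, 99, 93, 93, 101, 99, 80, 65, 63, 62, 64, 63, 64, 64, 63, 64, 70, 84]
rows198 (312, 318) [122, 123, 122, 120, 111, 94, 82, 81, 94, 108, 112, 113, 108, 101, 97, 92, 79, 67, 67, 83, 96, 102, 95, 84, 79, 89, 97, 90, 78, 64, 65, 62, 55, 46, 43, 42, 45, 58, 79, 90, 94, 90]
rows198 (348, 354) [124, 124, 123, 123, 115, 101, 82, 74, 85, 101, 108, 106, 99, 93, 84, 74, 66, 74, 94, 110, 114, 112, 101, 86, 76, 86, 96, 97, 80, 64, 61, 63, 64, 63, 63, 51, 57, 76, 90, 88, 76, 64]
```

Call:
step_arm(deltas=[0,0.5,-8,0,0,0,0,-8,0,0,0,0,-4,0,0,0,0,-3,0,0,0,0,-3,0,0,0,0,-3,0,0,0,0,-2,0,0,0,0,0,0,0,0,0,0,0,0,0,0,0,0,0])

```text
time: 18.05
tool_pos: [533.6, 382.6, 18.1]
tcp_rot: [3.142, 0.0, -2.422]
contact_force: [0.1, 0.4, -1.6]
grip_width: 7.8
finger_force: 30.0
```

Call:
step_arm(deltas=[0,0,-3,0,0,0,0,-3,0,0,0,0,-2,0,0,0,0,-2,0,0,0,0,-1,0,0,0,0,-1,0,0,0,0,-1,0,0,0,0,0,0,0,0,0,0,0,0,0,0,0,0,0])

```text
time: 19.3
tool_pos: [533.5, 382.6, 5.0]
tcp_rot: [3.142, 0.0, -2.422]
contact_force: [0.7, -0.8, -1.8]
grip_width: 7.9
finger_force: 30.0
```

Call:
step_arm(deltas=[0,0,-1,0,0,0,0,-0.5,0,0,0,0,-0.5,0,0,0,0,-0.5,0,0,0,0,-0.5,0,0,0,0,0,0,0,0,0,0,0,0,0,0,0,0,0,0,0,0,0,0,0,0,0,0,0])

```text
time: 20.55
tool_pos: [533.5, 382.6, 3.2]
tcp_rot: [-3.142, 0.0, -2.422]
contact_force: [-3.4, -2.9, 8.1]
grip_width: 7.9
finger_force: 30.0
```

Call:
step_arm(deltas=[0,0,0.5,0,12,0,0,0,0,20,0,0,0,0,30,0,0,0,0,40,0,0,0,0,40,0,0,10,0,40,0,0,25,0,40,0,0,30,0,40,0,0,40,0,40,0,0,40,0,40])

```text
time: 21.8
tool_pos: [533.4, 382.6, 149.5]
tcp_rot: [-3.142, 0.001, -2.422]
contact_force: [0.6, -0.5, 0.3]
grip_width: 39.7
finger_force: 0.0
```

Run:
```python
from h import *
c=np.array([533.5,382.6]);u=np.array([-.753,-.658]);n=np.array([.658,-.753])
im=snap("side","side6"); hsv=cv2.cvtColor(im,cv2.COLOR_BGR2HSV); m=cv2.inRange(hsv,(3,90,40),(20,255,255)); x0,x1,y0,y1=(295,372,196,232); k=m[y0:y1,x0:x1]
for y in range(y0,y1): print("".join("#" if k[y-y0,x-x0] else "." for x in range(x0,x1)),y)
print(proj("side",[[*(c+a*u+b*n),z] for a,b in((50,16),(50,0),(-50,0),(-50,-16)) for z in (24,54)]).round(1).tolist())
```

```text
............................................................................. 196
............................................................................. 197
............................................................................. 198
............................................................................. 199
............................................................................. 200
............................................................................. 201
............................................................................. 202
............................................................................. 203
............................................................................. 204
............................................................................. 205
............................................................#................ 206
............................................................##............... 207
............................................................##............... 208
..................................
[... 1280 characters left out ...]
........................................................................... 225
............................................................................. 226
............................................................................. 227
............................................................................. 228
............................................................................. 229
............................................................................. 230
............................................................................. 231
[[305.7, 227.2], [305.3, 220.4], [305.9, 220.0], [305.5, 213.1], [355.9, 220.2], [356.9, 213.3], [355.7, 213.1], [356.6, 206.1]]
```

Call:
step_arm(deltas=[-14.7,-12.7,0,-10,50,-14.7,-12.7,0,-10,50,-14.7,-12.7,0,-10,50,-14.7,-12.7,0,-10,50,-14.7,-12.7,0,-10,50,-14.7,-12.7,0,-10,50,-14.7,-12.7,0,-10,50,-14.7,-12.7,0,-10,50,-15.1,-13.1,0,-10,50,0,0,0,0,50])

```text
time: 23.1
tool_pos: [400.4, 267.6, 148.2]
tcp_rot: [3.141, 0.0, 2.291]
contact_force: [1.3, 1.0, 1.0]
grip_width: 49.7
finger_force: 0.0
```

Run:
```python
from h import *
o=get_obs();print(o["tool_pos"],o["tcp_rot"],o["joint_positions"].round(2))
g=cv2.imread("pics/side0.png")[:,:,:].max(2)
print("rows 190+, cols 228..262")
for y in range(192,226): print(y,"".join("#" if g[y,x]<50 else ("+" if g[y,x]<75 else ".") for x in range(228,275)))
g=cv2.imread("pics/top0.png").max(2)
for y in range(228,256): print(y,"".join("#" if g[y,x]<50 else ("+" if g[y,x]<75 else ".") for x in range(340,380)))
for cam in("side","top"): print(cam,proj(cam,[[400.7,267.9,105],[400.7,267.9,58]]).round(1).tolist())
```

```text
[400.35184603 267.55017385 148.19093733] [3.14076042e+00 2.15828140e-04 2.29121968e+00] [ 0.43  0.32  1.72  0.    1.1  -0.29]
rows 190+, cols 228..262
192 ...............................................
193 ...............................................
194 ...............................................
195 ...............................................
196 ...............................................
197 ........+++++..................................
198 .......+#####+.................................
199 .......#######+................................
200 ......+###++###................................
201 ......+###+####+....................+..........
202 .......########+....................+..........
203 .......########+....................+..........
204 .......+########+.................+++..........
205 .......+########+...+++++.........+++..........
206 ........+########+++++++..........+++..........
207 ........+########++++++............++..........
208 .........########++++++............++..........
209 .........+########+++++............++..........
210 .........
[... 1453 characters left out ...]
.............+++++####++++++............
243 .............+++++####+++++.............
244 ............+++++++#####++..............
245 ............++#++++#####+...............
246 ............++++++++##++................
247 ............++++++++++..................
248 ............++++...+....................
249 .............++.........................
250 .......+................................
251 ........................................
252 ........................................
253 ........................................
254 ........................................
255 ........................................
side [[237.1, 199.7], [240.9, 211.4]]
top [[363.5, 240.0], [361.3, 241.7]]
```

Call:
step_arm(deltas=[0,0,-20,0,50,0,0,-25,0,50,0,0,-20,0,50,0,0,-15,0,50,0,0,-10,0,50,0,0,-10,0,50,0,0,-7,0,50,0,0,0,0,50,0,0,0,0,45,0,0,0,0,40])

```text
time: 24.35
tool_pos: [401.1, 268.0, 40.8]
tcp_rot: [3.141, 0.0, 2.29]
contact_force: [0.3, 0.2, -0.5]
grip_width: 41.4
finger_force: 0.0
```

Call:
step_arm(deltas=[0,0,0,0,36,0,0,0,0,32,0,0,0,0,28,0,0,0,0,24,0,0,0,0,20,0,0,0,0,16,0,0,0,0,10,0,0,0,0,0,0,0,0,0,0,0,0,0,0,0])

```text
time: 25.6
tool_pos: [400.0, 267.3, 40.3]
tcp_rot: [-3.14, -0.0, 2.29]
contact_force: [-2.3, -3.7, 4.1]
grip_width: 18.2
finger_force: 30.0
```

```bash
cat > pb.py <<'E'
from h import *
import sys
U=np.array([-.753,-.658]);N=np.array([.658,-.753]);c=np.array([533.5,382.6])
def pb(cam,im):
    hsv=cv2.cvtColor(im,cv2.COLOR_BGR2HSV).astype(int); f=im.astype(int); B,G,R=f[:,:,0],f[:,:,1],f[:,:,2]
    x0,x1,y0,y1=(255,312,188,232) if cam=="side" else (318,368,190,245)
    out={}
    for nme,w in(("green",np.clip(G-np.maximum(R,B)-25,0,None)),("red",np.clip(R-np.maximum(G,B)-18,0,None))):
        k=np.zeros_like(w);k[y0:y1,x0:x1]=w[y0:y1,x0:x1]; ys,xs=np.nonzero(k)
        if len(xs)==0: out[nme]=None;continue
        p=onplane(cam,np.c_[xs,ys],62)[:,:2]-c; wt=k[ys,xs]; a=p@U;b=p@N
        ua=np.average(a,weights=wt); out[nme]=(len(xs),ua.round(1),np.average(b,weights=wt).round(1),np.sqrt(np.average((a-ua)**2,weights=wt)).round(1),a.min().round(1),a.max().round(1),b.min().round(1),b.max().round(1))
    return out
if __name__=="__main__":
    for cam in("side","top"): print(cam,"start",pb(cam,cv2.imread(f"pics/{cam}0.png")))
    for cam in("side","top"): print(cam,"now",pb(cam,snap(cam,cam+sys.argv[1])))
    o=get_obs();t=o["tool_pos"][:2]-c;print("tcp u,n",t@U,t@N,o["contact_force"][:2]@U,o["contact_force"],o["grip_width"])
E
python3 pb.py 7
```

```text
side start {'green': (33, np.float64(90.9), np.float64(-17.1), np.float64(1.9), np.float64(87.7), np.float64(94.3), np.float64(-26.7), np.float64(-8.9)), 'red': (50, np.float64(119.3), np.float64(2.4), np.float64(30.3), np.float64(66.0), np.float64(139.9), np.float64(-15.7), np.float64(15.2))}
top start {'green': (42, np.float64(93.3), np.float64(-15.6), np.float64(2.2), np.float64(88.8), np.float64(98.0), np.float64(-25.7), np.float64(-4.8)), 'red': (43, np.float64(134.4), np.float64(-3.5), np.float64(20.4), np.float64(70.1), np.float64(144.9), np.float64(-14.3), np.float64(7.9))}
side now {'green': None, 'red': (78, np.float64(51.4), np.float64(6.5), np.float64(18.0), np.float64(38.9), np.float64(139.5), np.float64(-15.7), np.float64(23.3))}
top now {'green': None, 'red': (50, np.float64(45.9), np.float64(1.3), np.float64(6.8), np.float64(32.0), np.float64(56.4), np.float64(-4.4), np.float64(11.8))}
tcp u,n 176.3420890270011 -1.0430935961000025 5.471979365307821 [-3.25187819 -4.59470378  3.64121162] 18.0693671678633
```

Run:
```python
from pb import *
for cam,f in(("side",["side0","side6"]),("top",["top0"])):
  for q in f:
    im=cv2.imread(f"pics/{q}.png").astype(int); B,G,R=im[:,:,0],im[:,:,1],im[:,:,2]
    x0,x1,y0,y1=(285,312,195,225) if cam=="side" else (318,345,192,226)
    for nme,w,th in(("green",G-np.maximum(R,B),8),("red",R-np.maximum(G,B),8)):
        k=np.zeros_like(w);k[y0:y1,x0:x1]=np.clip(w-th,0,None)[y0:y1,x0:x1]; ys,xs=np.nonzero(k);p=onplane(cam,np.c_[xs,ys],62)[:,:2]-c;a=p@U;b=p@N;wt=k[ys,xs]
        s=(np.abs(b)<40)&((a<85) if nme=="red" else (a<112)); a,b,wt=a[s],b[s],wt[s]
        h=np.histogram(a,np.arange(56,112,2),weights=wt)[0]
        print(q,nme,"u",np.average(a,weights=wt).round(1),"n",np.average(b,weights=wt).round(1),b.min().round(),b.max().round(),h.astype(int).tolist())
```

```text
side0 green u 88.9 n -17.4 -27.0 -5.0 [0, 0, 0, 0, 0, 0, 0, 0, 0, 0, 0, 0, 0, 0, 6, 167, 369, 186, 0, 0, 0, 0, 0, 0, 0, 0, 0]
side0 red u 67.6 n -8.0 -36.0 13.0 [2, 2, 3, 1, 26, 162, 229, 81, 13, 8, 8, 8, 12, 11, 5, 0, 0, 0, 0, 0, 0, 0, 0, 0, 0, 0, 0]
side6 green u 88.8 n -17.9 -29.0 -7.0 [0, 0, 0, 0, 0, 0, 0, 0, 0, 0, 0, 0, 0, 0, 16, 212, 426, 225, 0, 0, 0, 0, 0, 0, 0, 0, 0]
side6 red u 51.7 n 4.5 -36.0 28.0 [7, 5, 7, 1, 25, 182, 263, 90, 19, 8, 16, 9, 14, 8, 4, 0, 0, 0, 0, 0, 0, 0, 0, 0, 0, 0, 0]
top0 green u 93.4 n -15.5 -27.0 -4.0 [0, 0, 0, 0, 0, 0, 0, 0, 0, 0, 0, 0, 0, 0, 0, 1, 196, 517, 455, 566, 335, 28, 0, 0, 0, 0, 0]
top0 red u 71.2 n -1.1 -11.0 36.0 [0, 0, 0, 0, 0, 3, 0, 137, 12, 0, 0, 0, 0, 0, 0, 0, 0, 0, 0, 0, 0, 0, 0, 0, 0, 0, 0]
```

Call:
step_arm(deltas=[-0.45,-0.4,0,0,0,-0.45,-0.4,0,0,0,-0.45,-0.4,0,0,0,-0.45,-0.4,0,0,0,-0.45,-0.4,0,0,0,-0.45,-0.4,0,0,0,-0.45,-0.4,0,0,0,-0.45,-0.4,0,0,0,-0.45,-0.4,0,0,0,-0.45,-0.4,0,0,0])

```text
time: 26.95
tool_pos: [396.2, 263.9, 40.4]
tcp_rot: [-3.142, -0.0, 2.29]
contact_force: [0.5, 2.2, -3.8]
grip_width: 18.4
finger_force: 30.0
```

```bash
python3 pb.py 8|tail -1; python3 -c "
from pb import *
f=[get_obs()['contact_force']@np.r_[U,0]];print(f)"
```

```text
tcp u,n 181.58281492311747 -0.974106776152496 -1.72783054411806 [ 0.53260315  2.01638354 -3.34573467] 18.26584161887061
[np.float64(-1.72783054411806)]
```

Call:
step_arm(deltas=[-0.45,-0.4,0,0,0,-0.45,-0.4,0,0,0,-0.45,-0.4,0,0,0,-0.45,-0.4,0,0,0,-0.45,-0.4,0,0,0,-0.45,-0.4,0,0,0,-0.45,-0.4,0,0,0,-0.45,-0.4,0,0,0,-0.45,-0.4,0,0,0,-0.45,-0.4,0,0,0])

```text
time: 28.3
tool_pos: [392.0, 260.2, 40.4]
tcp_rot: [3.141, -0.0, 2.29]
contact_force: [0.4, 5.5, -5.5]
grip_width: 18.0
finger_force: 30.0
```

```bash
python3 pb.py 9|tail -2
```

```text
top now {'green': None, 'red': (49, np.float64(46.8), np.float64(0.9), np.float64(7.7), np.float64(32.0), np.float64(57.7), np.float64(-4.6), np.float64(12.2))}
tcp u,n 187.20990489836225 -0.960932968462724 -2.8359301123234677 [ 0.20488555  4.07545789 -4.71476011] 18.42843679359346
```

Call:
step_arm(deltas=[-0.68,-0.59,0,0,0,-0.68,-0.59,0,0,0,-0.68,-0.59,0,0,0,-0.68,-0.59,0,0,0,-0.68,-0.59,0,0,0,-0.68,-0.59,0,0,0,-0.68,-0.59,0,0,0,-0.68,-0.59,0,0,0,-0.68,-0.59,0,0,0,-0.68,-0.59,0,0,0])

```text
time: 29.65
tool_pos: [385.7, 254.7, 40.5]
tcp_rot: [3.139, -0.0, 2.29]
contact_force: [2.2, 7.7, -7.8]
grip_width: 18.3
finger_force: 30.0
```

```bash
python3 pb.py 10|tail -3
```

```text
side now {'green': None, 'red': (87, np.float64(66.3), np.float64(4.3), np.float64(37.2), np.float64(38.9), np.float64(147.9), np.float64(-17.8), np.float64(19.0))}
top now {'green': None, 'red': (54, np.float64(49.3), np.float64(0.8), np.float64(12.4), np.float64(32.0), np.float64(91.6), np.float64(-6.9), np.float64(12.2))}
tcp u,n 195.55165873020707 -1.007124986880815 -6.149460297074753 [ 0.93175     8.27941117 -7.30467598] 18.271989062554553
```

Call:
step_arm(deltas=[-0.72,-0.63,0,0,0,-0.72,-0.63,0,0,0,-0.72,-0.63,0,0,0,-0.72,-0.63,0,0,0,-0.72,-0.63,0,0,0,-0.72,-0.63,0,0,0,-0.72,-0.63,0,0,0,-0.72,-0.63,0,0,0,-0.72,-0.63,0,0,0,-0.72,-0.63,0,0,0])

```text
time: 31.0
tool_pos: [379.0, 248.9, 40.5]
tcp_rot: [3.138, -0.0, 2.29]
contact_force: [3.5, 10.4, -11.1]
grip_width: 18.1
finger_force: 30.0
```

```bash
python3 pb.py 11|tail -3
python3 - <<'E'
import cv2,numpy as np
a=cv2.imread("pics/side11.png")[150:260,210:400];b=cv2.imread("pics/top11.png")[140:260,270:400]
c=np.zeros((600,800,3),np.uint8)
A=cv2.resize(a,None,fx=2.8,fy=2.8,interpolation=cv2.INTER_CUBIC);B=cv2.resize(b,None,fx=2.3,fy=2.3,interpolation=cv2.INTER_CUBIC)
c[:A.shape[0],:A.shape[1]]=A;c[320:320+B.shape[0],:B.shape[1]]=B;cv2.imwrite("pics/fin.png",c)
E
```

```text
side now {'green': (29, np.float64(99.6), np.float64(-19.4), np.float64(1.9), np.float64(95.9), np.float64(102.2), np.float64(-26.7), np.float64(-8.9)), 'red': (79, np.float64(64.3), np.float64(5.4), np.float64(36.5), np.float64(38.9), np.float64(147.9), np.float64(-6.5), np.float64(19.0))}
top now {'green': (14, np.float64(98.9), np.float64(-19.4), np.float64(1.1), np.float64(96.6), np.float64(101.0), np.float64(-26.2), np.float64(-12.3)), 'red': (59, np.float64(52.7), np.float64(1.1), np.float64(17.3), np.float64(32.0), np.float64(101.6), np.float64(-8.8), np.float64(12.2))}
tcp u,n 204.43765663979195 -1.0427422837433484 -8.769725627867725 [ 2.93906111  9.96445686 -9.98719205] 18.166576995310795
```

View pics/fin.png

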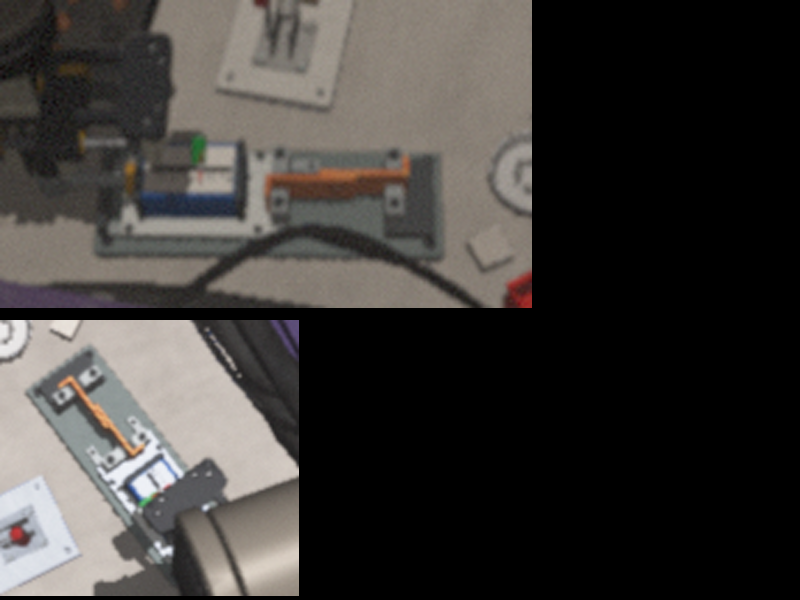

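The link is seated in both slots, and the carriage has moved about 8.5 mm. The red pointer shows at crop (202,178), just short of the middle of the green band at x≈197. I'll add about 2.5 mm and measure again.

Call:
step_arm(deltas=[-0.45,-0.4,0,0,0,-0.45,-0.4,0,0,0,-0.45,-0.4,0,0,0,-0.45,-0.4,0,0,0,0,0,0,0,0,0,0,0,0,0,0,0,0,0,0,0,0,0,0,0,0,0,0,0,0,0,0,0,0,0])

```text
time: 32.35
tool_pos: [377.2, 247.4, 40.5]
tcp_rot: [3.138, -0.0, 2.29]
contact_force: [2.9, 10.9, -10.5]
grip_width: 18.1
finger_force: 30.0
```

```bash
python3 pb.py 12|tail -1
python3 - <<'E'
from pb import *
for q in("side0","side11","side12"):
    im=cv2.imread(f"pics/{q}.png").astype(int);B,G,R=im[:,:,0],im[:,:,1],im[:,:,2]
    for nme,w,th in(("green",G-np.maximum(R,B),15),("red",R-np.maximum(G,B),10)):
        k=np.zeros_like(w);k[196:224,270:300]=np.clip(w-th,0,None)[196:224,270:300];ys,xs=np.nonzero(k);p=onplane("side",np.c_[xs,ys],62)[:,:2]-c;a=p@U;wt=k[ys,xs]
        print(q,nme,len(xs),xs.min() if len(xs) else 0,xs.max() if len(xs) else 0,np.average(a,weights=wt).round(1) if len(xs) else "",np.histogram(a,np.arange(62,122,2),weights=wt)[0].astype(int).tolist())
E
```

```text
tcp u,n 206.61327952170635 -1.0456325261760941 -10.29966384364954 [  4.71299393  10.25954318 -10.47232097] 18.601460828581963
side0 green 47 282 287 90.8 [0, 0, 0, 0, 0, 0, 0, 0, 0, 0, 0, 0, 96, 292, 286, 268, 71, 1, 0, 0, 0, 0, 0, 0, 0, 0, 0, 0, 0]
side0 red 51 272 297 69.5 [0, 17, 136, 194, 54, 1, 0, 0, 0, 0, 1, 1, 0, 1, 0, 0, 0, 0, 0, 0, 0, 0, 3, 2, 1, 0, 2, 0, 0]
side11 green 43 278 283 99.7 [0, 0, 0, 0, 0, 0, 0, 0, 0, 0, 0, 0, 0, 0, 0, 0, 23, 190, 286, 332, 99, 4, 0, 0, 0, 0, 0, 0, 0]
side11 red 34 270 299 95.5 [2, 1, 0, 0, 0, 0, 0, 2, 2, 1, 3, 4, 0, 2, 2, 0, 33, 97, 36, 0, 0, 0, 0, 0, 0, 0, 0, 0, 0]
side12 green 46 278 283 99.4 [0, 0, 0, 0, 0, 0, 0, 0, 0, 0, 0, 0, 0, 0, 0, 2, 98, 198, 188, 248, 125, 13, 0, 0, 0, 0, 0, 0, 0]
side12 red 35 279 299 96.8 [1, 0, 1, 0, 0, 1, 2, 1, 2, 1, 2, 6, 0, 3, 2, 0, 0, 32, 99, 37, 0, 0, 0, 0, 0, 0, 0, 0, 0]
```

```bash
python3 -c "
from plant import *
print(close_job())"
```

```text
the job is handed in; nothing more can be done
None
```

The job is handed in: the link is seated in both slots, the gripper is holding the handle with about 10 N of pull on it, and the red pointer sits within about 1 mm of the middle of the green band; I have not seen the judge's verdict.

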